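# Pump up the resin-curing pressure pot

## Robot

A 6-joint arm with a two-finger parallel gripper is mounted at the origin on the work surface. World frame = base frame: x ahead of the robot, y to its left, z up, the work surface at z = 0. Lengths are in m, angles in degrees, forces in N, time in s.
With the tool pointing down it reaches from about 0.4 to 0.825 m from the base axis. Payload 7 kg.
Tool frame: the origin (TCP) lies at the centre of the arm's flange, where the gripper is bolted on; the fingertips stand 178 mm ahead of it and the grasp point (between the pads) lies 159 mm ahead of it (tip_reach is the distance from the TCP to the fingertips, in m); z points along the fingers, y is the line along which they close (so a half turn about z gives the same grasp; the last joint's range is limited). The gripper opens to 88 mm and grips with 3 to 60 N. Pads are 19 mm wide; open, the fingers measure 130 mm over their backs; the gripper's body (78 mm by 193 mm) begins 47 mm behind the grasp point.
Start: joints at [-50.185, 20.546, 0.682, 0, -70.136, -16.507], TCP at [0.267, -0.62, 0.405] pointing down, gripper open.
Joint ranges: [-176.03, 176.03], [-82.01, 121.73], [-58.28, 71.71], [-173.87, 95.51], [-174.79, -0.11], [-173.66, 173.66]. Speed limits (degrees/s): [136.94, 136.94, 172.46, 180, 180, 180].

## Interface

Orientations are given as [roll, pitch, yaw] about the fixed x, y, z axes, in that order (R = Rz(yaw) Ry(pitch) Rx(roll)).
In Python, from plant import * gives the robot as it stands.
- The arm moves only by the shell command python3 -m handwheel 'ROWS'. ROWS is JSON, a list of rows, each a list of 7 numbers: the opening, from -1 (shut) to 1 (fully open), then the shift along the tool's x, y, z as a fraction of full scale, then the turn, a rotation vector about the tool's x, y, z as a fraction of full scale. A call has 1 to 5 rows; each row shifts and turns the commanded pose from where the row before left it, along the tool's axes as they then stand; what a row does not reach is not made up. Full scale, the value 1, is 0.025 m for a shift and 6 degrees for a turn. A row lasts 1/8 s, in which the tool goes at most 62.5 mm and 10.7 degrees, less where a joint would pass 70% of its speed; a pose out of reach is approached as far as the arm can. A call with a number of a shift or a turn outside -1 to 1 is refused whole. A call with a gripper value outside its range is refused whole. The fingers move at their own pace and stop on an object; the grip force is fixed at half the most. Time passes only in rows, so rows that do not move let the fingers close. It gives the time, the measured TCP pose, the force, the opening and the grip force at its end, in the units of the state.
- get_obs(): the state, without advancing time (a new reading comes with each control period).
- snapshot(name): name is "side" or "top" or "wrist"; returns a dict with "color" (400x640x3 uint8, red, green, blue), "fx", "fy", "cx", "cy" (pixels), "R" (3x3) and "t" (3): a world point X has camera coordinates R X + t; the wrist camera has in their place "tool_from_camera" (4x4, takes a point from camera to tool coordinates, whose origin is the TCP and whose axes are the flange's). Camera axes: x right, y down, z forward; pixel columns grow to the right and rows downward; lengths in m; the calibration is good to about 2 mm. A picture is of the moment at which its call begins: read the wrist's pose just before it. There is no depth.
- close_job(): hands the job in; it is judged then, once.
The state is a dict: "clock": time; "joint_pos": joint angles; "qvel": joint speeds; "tau": joint torques, N m; "tool_pos": TCP position; "orientation": TCP orientation; "force": force on the tool from outside, world axes, zero at the start; "moment": the same for the moment, N m; "opening": finger opening in m; "gripper_force": force on a finger pad.
Only numpy, scipy, OpenCV 4.12 (cv2) and the standard library are available. Lean on these libraries where they do the work, as an engineer would, in place of code of your own. Each camera call takes 0.05 s, during which the arm holds its last target. There are 200 camera calls.

## Task

The specimen mounts are curing in the white pressure pot: pump it up by pushing its black plunger down and letting it spring back, full strokes, again and again until the red indicator pin pops fully out of its collar, then leave the plunger up. Only push on top of the plunger, do not grip it; leave the yellow vent button alone and do not lift or shift the pot or the things standing round it.

Things in the scene. Friction and masses are not known exactly. Their poses are not given: they have to be found in the camera images.
- pot: Pressure pot for curing resin mounts: white round vessel 164 mm across, aluminium lid 184 mm across (210 mm over its four black star nuts, tops 139 mm up), lid face 126 mm up. 3.2 kg, loose on rubber feet. Origin: centre of underside; z up. On the lid, pot frame: pump at x -45 mm, pin at x +45, vent at y +58, brass safety valve at y -58 (161 mm high with its ring).
- plunger (a joint): Pump plunger, black cap 42 mm across, 14 mm thick, on a steel rod. m: 0 = up (its spring returns it), 0.025 = down on its stop. Spring 4 N at the top to 12 N at the bottom, plus up to 4 N when pumping. Only nearly full strokes count: down past 20 mm, then up to within 3 mm of the top. Four to eight are needed, by the unseen pressure already in the pot; more do no harm.
- plunger_top (a point): Centre of the flat top of the plunger's cap (flat part 32 mm across); 190 mm above the bench when up, 165 mm when down. Moves with the plunger. z up.
- pin (a joint): Pressure indicator pin, red, 14 mm across, in a steel collar on the lid. Value in m: 0 = down, flush with the collar; 0.020 = fully out, when a white band shows below the red. It stays down as the pressure builds, pops up on its spring all at once when there is enough, and then stays out.
- pin_top (a point): Centre of the pin's top: 140 mm above the bench when down, 160 mm when fully out.
- vent (a joint): Yellow vent button on the lid, 14 mm across, sprung. Value in m: 0 = up, 0.005 = pressed fully (this would let the air out).
- vent_top (a point): Centre of the vent button's top, 140 mm above the bench.
- resin: Bystander, loose: amber glass resin bottle, white cap, 64 mm across, 150 mm tall; origin at the centre of its underside.
- hardener: Bystander, loose: white plastic hardener bottle, red cap, 48 mm across, 110 mm tall; origin at the centre of its underside.
- cup_blue: Bystander, loose: blue silicone mounting cup, 42 mm across the rim, 30 mm tall; origin at the centre of its underside.
- cup_orange: Bystander, loose: orange silicone mounting cup, 42 mm across the rim, 30 mm tall; origin at the centre of its underside.
- mount: Bystander, loose: finished black specimen mount, a disc 30 mm across and 20 mm tall with a steel specimen in its top; origin at the centre of its underside.
- dish: Bystander, loose: open glass dish, 90 mm across, 16 mm tall; origin at the centre of its underside.
- tweezers: Bystander, loose: steel tweezers lying flat, 140 mm long along their x axis, 20 mm wide, 8 mm high; origin under the middle of their length.

How it is judged:
By the outcome, as a careful person would: the job done as asked, in the order asked, and still so for the second after the job is handed in, with the robot touching nothing.
It also fails if it takes over 48 s, if anything falls off the work surface, if the arm or the gripper's body presses on something with over 40 N, if the wrist force passes 120 N, or if a joint passes its speed limit or range.

## Working session

There is one attempt and no reset: what is moved stays moved. The work goes in short steps, Python scripts to look and compute and a shell command to move; the robot and the scene stay as the last step left them, time stands still between calls to the robot, and variables do not carry over. Pictures are saved under pics/ and viewed, at most 10 in all, crops included, and the job is handed in when it is done.

```bash
mkdir -p pics
python3 - <<'E'
from plant import *
import cv2,pickle
o=get_obs();print(o)
for n in("top","side"):
    s=snapshot(n);pickle.dump(s,open(n+".pkl","wb"));cv2.imwrite(f"pics/{n}1.png",s["color"][:,:,::-1])
    print(n,s["fx"],s["cx"],s["cy"],s["R"],s["t"])
E
```

```text
{'clock': 0.0, 'joint_pos': array([-5.01830454e+01,  2.05924947e+01,  6.34740408e-01, -1.95756174e-02,
       -7.01377361e+01, -1.65085754e+01]), 'qvel': array([-0.06520212,  0.07990841,  0.03951506,  0.02286555,  0.05154453,
        0.05969758]), 'tau': array([ 1.42088484e-03, -5.82714593e+01,  2.93060911e+01,  6.99731067e+00,
        6.72025941e-03, -2.31981066e-04]), 'tool_pos': array([ 0.26702496, -0.61972995,  0.40371955]), 'orientation': array([ 1.79903216e+02, -9.49323329e-03, -1.56698279e+02]), 'force': array([ 0.06339288,  0.97418712, -0.46367862]), 'moment': array([-0.00477641,  0.00429761,  0.03446669]), 'gripper_force': 0.0, 'opening': 0.08737965953465968}
top 438.5529565058349 326.6248121988327 202.8404619706009 [[-0.02552094 -0.99912212 -0.0332214 ]
 [-0.99671069  0.02798823 -0.07605561]
 [ 0.07691865  0.03117112 -0.99654999]] [0.06790142 0.57651111 0.99307851]
side 383.65526283790894 325.8014320882144 203.20061538201605 [[ 9.98573284e-01 -5.33972538e-02 -3.59138876e-04]
 [-2.63575472e-02 -4.87036659e-01 -8.72983718e-01]
 [ 4.64400194e-02  8.71747685e-01 -4.87749217e-01]] [-0.59086295  0.14957181  0.79729552]
```

View pics/top1.png

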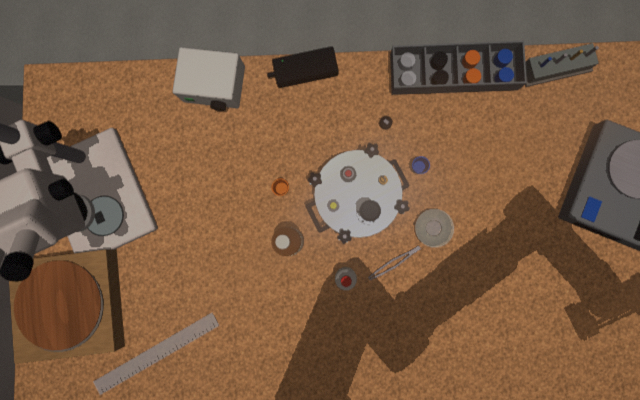

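View pics/side1.png

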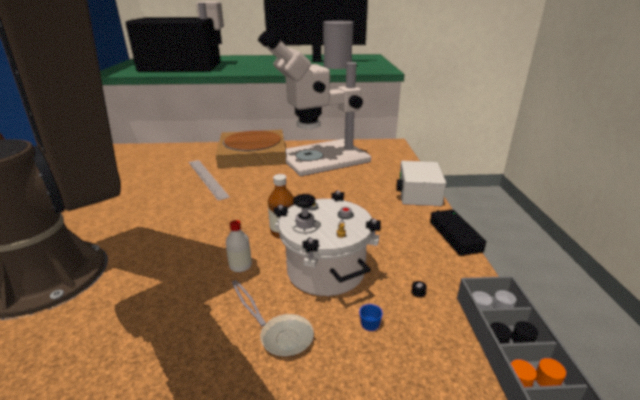

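The top view shows the pot at about (358,193), plunger cap (369,211), vent (333,206), pin (348,174) and valve (383,180). In the side view the black cap is at (305,202). Next I'll zoom in on both for exact centres.

```bash
cat > h.py <<'E'
import numpy as np,pickle,cv2
def ray(s,u,v):
    d=s["R"].T@np.array([(u-s["cx"])/s["fx"],(v-s["cy"])/s["fy"],1]);return -s["R"].T@s["t"],d
def onz(s,u,v,z):
    c,d=ray(s,u,v);return c+d*(z-c[2])/d[2]
def proj(s,X):
    p=s["R"]@np.array(X)+s["t"];return s["fx"]*p[0]/p[2]+s["cx"],s["fy"]*p[1]/p[2]+s["cy"]
E
python3 - <<'E'
from h import *
T=pickle.load(open("top.pkl","rb"));S=pickle.load(open("side.pkl","rb"))
print("plunger",onz(T,369,211,.19),onz(S,305,200,.19))
print("pin",onz(T,348,174,.14),"vent",onz(T,333,206,.14),"valve",onz(T,383,180,.155))
a=cv2.resize(T["color"][140:250,290:440],None,fx=4,fy=4,interpolation=2)
b=cv2.resize(S["color"][180:260,260:400],None,fx=4,fy=4,interpolation=2)
b=cv2.copyMakeBorder(b,0,0,0,40,0)
print(a.shape,b.shape)
cv2.imwrite("pics/zt.png",a[:,:,::-1]);cv2.imwrite("pics/zs.png",b[:,:,::-1])
E
```

```text
plunger [ 0.54719066 -0.03403053  0.19      ] [ 0.55180873 -0.05158236  0.19      ]
pin [0.6273313  0.00328353 0.14      ] vent [0.56224786 0.03587977 0.14      ] valve [ 0.61088692 -0.06647282  0.155     ]
(440, 600, 3) (320, 600, 3)
```

View pics/zt.png

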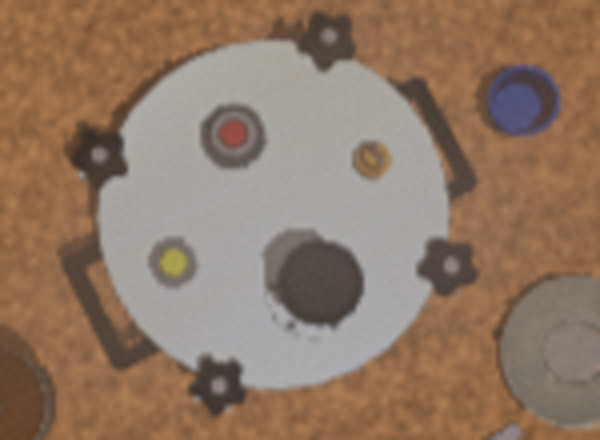

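View pics/zs.png

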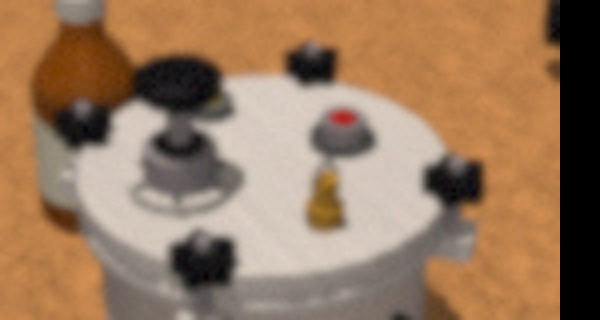

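The zooms give the cap centre at top (369.7,210.1), side (304.2,199.5); pin at top (347.9,172.9), side (345.1,208.6). I'll check why the two views disagree.

Run:
```python
from h import *
T=pickle.load(open("top.pkl","rb"));S=pickle.load(open("side.pkl","rb"))
print(T["fy"],S["fy"])
def tri(a,b):
    c1,d1=ray(T,*a);c2,d2=ray(S,*b)
    A=np.stack([d1,-d2],1);k=np.linalg.lstsq(A,c2-c1,rcond=None)[0]
    return c1+k[0]*d1,c2+k[1]*d2
print("cap",tri((369.7,210.1),(304.2,199.5)))
print("pin",tri((347.9,172.9),(345.1,208.6)))
for n,p,z in(("cap",(369.7,210.1),.19),("pin",(347.9,172.9),.14),("vent",(333.1,205.1),.14),("valve",(382.4,179.4),.155)):print(n,onz(T,*p,z))
for n,p,z in(("cap",(304.2,199.5),.19),("pin",(345.1,208.6),.14)):print(n,onz(S,*p,z))
```

```text
438.5529565058349 383.65526283790894
cap (array([ 0.54932547, -0.03593297,  0.1824589 ]), array([ 0.55024091, -0.03589554,  0.18250938]))
pin (array([0.62989635, 0.00338493, 0.1380717 ]), array([0.63032869, 0.00337307, 0.13813451]))
cap [ 0.54888921 -0.03543202  0.19      ]
pin [0.62961724 0.00342223 0.14      ]
vent [0.56408885 0.03562585 0.14      ]
valve [ 0.61213941 -0.06531183  0.155     ]
cap [ 0.55038984 -0.0496396   0.19      ]
pin [6.29969441e-01 1.56533318e-04 1.40000000e-01]
```

```bash
python3 -m handwheel '[[-1,-0.98,0.85,0,0,0,0],[-1,-0.98,0.85,0,0,0,0],[-1,-0.98,0.85,0,0,0,0],[-1,-0.98,0.85,0,0,0,0],[-1,-0.98,0.85,0,0,0,0]]'; python3 -m handwheel '[[-1,-0.98,0.85,0,0,0,0],[-1,-0.98,0.85,0,0,0,0],[-1,-0.98,0.85,0,0,0,0],[-1,-0.98,0.85,0,0,0,0],[-1,-0.98,0.85,0,0,0,0]]'
```

```text
clock: 0.72
tool_pos: [0.3378, -0.4728, 0.4043]
orientation: [180.0, -0.0, -156.7]
force: [0.6, -0.2, -0.8]
opening: 0.0433
gripper_force: 0.0
clock: 1.35
tool_pos: [0.4082, -0.3267, 0.4044]
orientation: [180.0, -0.0, -156.7]
force: [1.1, -0.0, 0.2]
opening: 0.0007
gripper_force: 0.0
```

```bash
python3 -m handwheel '[[-1,-0.98,0.85,0,0,0,0],[-1,-0.98,0.85,0,0,0,0],[-1,-0.98,0.85,0,0,0,0],[-1,-0.98,0.85,0,0,0,0],[-1,-0.98,0.85,0,0,0,0]]'; python3 -m handwheel '[[-1,-0.98,0.85,0,0,0,0],[-1,-0.98,0.85,0,0,0,0],[-1,-0.98,0.85,0,0,0,0],[-1,-0.98,0.85,0,0,0,0],[-1,-0.98,0.85,0,0,0,0]]'; python3 -m handwheel '[[-1,0,0,0,0,0,0],[-1,0,0,0,0,0,0]]'
python3 - <<'E'
from plant import *
import numpy as np
o=get_obs();y=np.radians(o["orientation"][2]);R=np.array([[np.cos(y),np.sin(y)],[np.sin(y),-np.cos(y)]])
print(o["tool_pos"],R.T@(np.array([.549,-.0355])-o["tool_pos"][:2])/.025)
E
```

```text
clock: 1.98
tool_pos: [0.4786, -0.1807, 0.4044]
orientation: [180.0, -0.0, -156.7]
force: [0.1, -0.9, -0.5]
opening: 0.0002
gripper_force: 0.0
clock: 2.6
tool_pos: [0.5491, -0.0347, 0.4044]
orientation: [180.0, -0.0, -156.7]
force: [-0.2, -0.4, -1.0]
opening: 0.0005
gripper_force: 0.0
clock: 2.85
tool_pos: [0.5486, -0.0358, 0.4043]
orientation: [180.0, -0.1, -156.7]
force: [0.4, 0.5, 0.2]
opening: 0.0008
gripper_force: 0.0
[ 0.54864752 -0.03581421  0.4043014 ] [-0.01792367  0.00595708]
```

```bash
python3 -m handwheel '[[-1,0,0,0.6,0,0,0],[-1,0,0,0.5,0,0,0],[-1,0,0,0.2,0,0,0],[-1,0,0,0,0,0,0]]'; python3 -m handwheel '[[-1,0,0,0.4,0,0,0],[-1,0,0,0.4,0,0,0],[-1,0,0,0.28,0,0,0],[-1,0,0,0,0,0,0],[-1,0,0,0,0,0,0]]'
```

```text
clock: 3.35
tool_pos: [0.5488, -0.036, 0.3716]
orientation: [180.0, -0.1, -156.7]
force: [-0.3, 0.2, 0.2]
opening: 0.0001
gripper_force: 0.0
clock: 3.98
tool_pos: [0.5494, -0.0358, 0.3464]
orientation: [-179.9, 0.1, -156.7]
force: [-2.5, 0.3, 9.2]
opening: 0.0005
gripper_force: 4.7
```

```bash
python3 -m handwheel '[[-1,0,0,0.08,0,0,0],[-1,0,0,0,0,0,0]]';python3 -m handwheel '[[-1,0,0,0.06,0,0,0],[-1,0,0,0,0,0,0]]'
```

```text
clock: 4.22
tool_pos: [0.5494, -0.0358, 0.3448]
orientation: [-179.9, 0.1, -156.6]
force: [-3.8, 1.0, 11.7]
opening: 0.0005
gripper_force: 5.8
clock: 4.47
tool_pos: [0.5494, -0.0358, 0.3434]
orientation: [-179.9, 0.1, -156.6]
force: [-3.4, 0.8, 12.7]
opening: 0.0004
gripper_force: 6.4
```

```bash
python3 -m handwheel '[[-1,0,0,-0.62,0,0,0],[-1,0,0,-0.62,0,0,0],[-1,0,0,0,0,0,0],[-1,0,0,0,0,0,0]]'; python3 -m handwheel '[[-1,0,0,0.6,0,0,0],[-1,0,0,0.6,0,0,0],[-1,0,0,0,0,0,0],[-1,0,0,0,0,0,0]]'
```

```text
clock: 4.97
tool_pos: [0.5485, -0.0357, 0.3718]
orientation: [180.0, -0.1, -156.7]
force: [0.0, -0.7, -0.6]
opening: 0.0004
gripper_force: 0.0
clock: 5.48
tool_pos: [0.5492, -0.0356, 0.3433]
orientation: [-179.9, 0.1, -156.6]
force: [-3.1, 1.0, 14.5]
opening: 0.0005
gripper_force: 7.6
```

```bash
python3 -m handwheel '[[-1,0,0,-0.6,0,0,0],[-1,0,0,-0.6,0,0,0],[-1,0,0,0,0,0,0],[-1,0,0,0,0,0,0]]'
python3 - <<'E'
from plant import *
import cv2,numpy as np
s=snapshot("side");t=snapshot("top")
b=cv2.resize(s["color"][160:260,250:400],None,fx=3,fy=3,interpolation=2);a=cv2.resize(t["color"][140:250,290:440],None,fx=2,fy=2)
a=cv2.copyMakeBorder(a,0,80,0,0,0)
cv2.imwrite("pics/c1.png",np.hstack([b,a])[:,:,::-1])
E
```

```text
clock: 5.98
tool_pos: [0.5484, -0.0358, 0.3713]
orientation: [180.0, -0.1, -156.7]
force: [0.1, -0.7, -0.9]
opening: 0.0007
gripper_force: 0.0
```

View pics/c1.png

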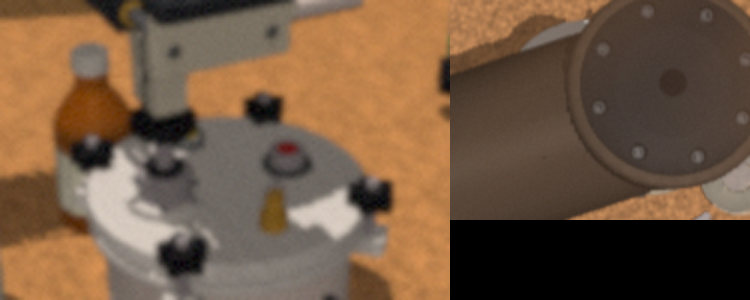

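Seen from the side, the tips rest centred over the cap, the plunger is up (cap near (163,123) in the crop), and the pin (288,148) is still down. The pin stays visible, so I'll keep stroking.

```bash
cat > pin.py <<'E'
from plant import *
import cv2,numpy as np,sys
s=snapshot("side");c=s["color"][185:222,330:362].astype(int)
m=(c[:,:,0]>1.7*c[:,:,1])&(c[:,:,0]>1.7*c[:,:,2])&(c[:,:,0]>70)
v,u=np.nonzero(m);print("red",m.sum(),v.min()+185 if m.any() else 0,v.mean()+185)
if len(sys.argv)>1:
    cv2.imwrite(sys.argv[1],cv2.resize(s["color"][160:260,250:400],None,fx=4,fy=4,interpolation=2)[:,:,::-1])
E
python3 pin.py
D='x'; python3 -m handwheel '[[-1,0,0,0.6,0,0,0],[-1,0,0,0.6,0,0,0],[-1,0,0,0,0,0,0],[-1,0,0,0,0,0,0]]'|grep -E "tool_pos|force:"
python3 -m handwheel '[[-1,0,0,-0.6,0,0,0],[-1,0,0,-0.6,0,0,0],[-1,0,0,0,0,0,0],[-1,0,0,0,0,0,0]]'|grep -E "tool_pos|force:"
python3 -m handwheel '[[-1,0,0,0.6,0,0,0],[-1,0,0,0.6,0,0,0],[-1,0,0,0,0,0,0],[-1,0,0,0,0,0,0]]'|grep -E "tool_pos|force:"
python3 -m handwheel '[[-1,0,0,-0.6,0,0,0],[-1,0,0,-0.6,0,0,0],[-1,0,0,0,0,0,0],[-1,0,0,0,0,0,0]]'|grep -E "tool_pos|force:"
python3 pin.py
```

```text
red 17 208 209.05882352941177
tool_pos: [0.5493, -0.0357, 0.3434]
force: [-2.3, 0.9, 11.1]
gripper_force: 5.3
tool_pos: [0.5485, -0.0357, 0.3715]
force: [0.2, -0.5, -0.4]
gripper_force: 0.0
tool_pos: [0.5491, -0.0357, 0.3433]
force: [-4.3, 0.9, 14.9]
gripper_force: 7.7
tool_pos: [0.5484, -0.0357, 0.3713]
force: [0.4, -0.0, 0.2]
gripper_force: 0.0
red 18 208 209.0
```

Four strokes done and the pin is still down.

```bash
python3 -m handwheel '[[-1,0,0,0.6,0,0,0],[-1,0,0,0.6,0,0,0],[-1,0,0,0,0,0,0],[-1,0,0,0,0,0,0]]'|grep -E "tool_pos|force:"
python3 -m handwheel '[[-1,0,0,-0.6,0,0,0],[-1,0,0,-0.6,0,0,0],[-1,0,0,0,0,0,0],[-1,0,0,0,0,0,0]]'|grep -E "tool_pos|force:"
python3 pin.py
python3 -m handwheel '[[-1,0,0,0.6,0,0,0],[-1,0,0,0.6,0,0,0],[-1,0,0,0,0,0,0],[-1,0,0,0,0,0,0]]'|grep -E "tool_pos|force:"
python3 -m handwheel '[[-1,0,0,-0.6,0,0,0],[-1,0,0,-0.6,0,0,0],[-1,0,0,0,0,0,0],[-1,0,0,0,0,0,0]]'|grep -E "tool_pos|force:"
python3 pin.py
```

```text
tool_pos: [0.5491, -0.0357, 0.3434]
force: [-3.1, 1.8, 14.1]
gripper_force: 7.1
tool_pos: [0.5484, -0.0357, 0.3713]
force: [0.0, 0.7, -0.2]
gripper_force: 0.0
red 48 199 202.54166666666666
tool_pos: [0.5492, -0.0357, 0.3433]
force: [-4.3, 1.7, 14.4]
gripper_force: 7.1
tool_pos: [0.5485, -0.0357, 0.3713]
force: [-0.6, 0.5, -0.3]
gripper_force: 0.0
red 48 198 202.47916666666666
```

The pin popped on the fifth stroke. I'll back off and verify.

```bash
python3 -m handwheel '[[-1,0,0,-0.8,0,0,0],[-1,0,0,-0.8,0,0,0],[-1,0,0,-0.8,0,0,0],[-1,0,0,0,0,0,0],[-1,0,0,0,0,0,0]]'
python3 -m handwheel '[[-1,0,0,0,0,0,0],[-1,0,0,0,0,0,0],[-1,0,0,0,0,0,0]]'|head -1
python3 pin.py pics/end.png
```

```text
clock: 10.9
tool_pos: [0.5486, -0.0357, 0.4314]
orientation: [180.0, -0.1, -156.7]
force: [-0.3, 0.3, 0.1]
opening: 0.0005
gripper_force: 0.0
clock: 11.28
red 48 198 202.47916666666666
```

View pics/end.png

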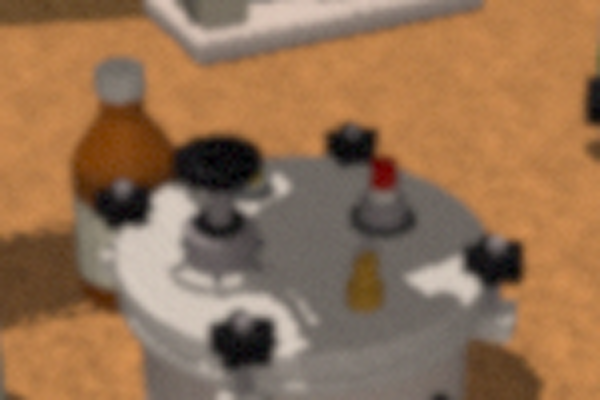

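The red pin stands out at (383,175) with the pale band below it. That is about 10 px of rise, which matches 20 mm. The plunger is up, the robot is clear and the pot hasn't moved.

```bash
python3 -c "
from plant import *
print(close_job())"
```

```text
the job is handed in; nothing more can be done
None
```

The pot is pumped up: the red pin popped fully out on the fifth of six full strokes, the plunger is up, the robot is clear, and I handed the job in at about 11 s.

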